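# Prop the amplifier cabinet's door wide open with its stay

### The arm

A 6-joint arm with a two-finger parallel gripper is mounted at the origin on the work surface. World frame = base frame: x ahead of the robot, y to its left, z up, the work surface at z = 0. Lengths are in m, angles in degrees, forces in N, time in s.
With the tool pointing down it reaches from about 0.4 to 0.825 m from the base axis. Payload 7 kg.
Tool frame: the origin (TCP) lies midway between the tips of the shut fingers; the grasp point (between the pads) lies 19 mm behind it (ctrl.hold_point_z is the distance from the TCP to the grasp point, in m); z points along the fingers, y is the line along which they close (so a half turn about z gives the same grasp; the last joint's range is limited). The gripper opens to 88 mm and grips with 3 to 60 N. Pads are 19 mm wide; open, the fingers measure 130 mm over their backs; the gripper's body (78 mm by 193 mm) begins 47 mm behind the grasp point.
Start: joints at [85.548, 20.546, 0.682, 0, -70.136, -16.507], TCP at [0.241, 0.63, 0.227] pointing down, gripper open.
Joint ranges: [-176.03, 176.03], [-82.01, 121.73], [-58.28, 71.71], [-173.87, 95.51], [-174.79, -0.11], [-173.66, 173.66]. Speed limits (degrees/s): [136.94, 136.94, 172.46, 180, 180, 180].

### API

Orientations are given as [roll, pitch, yaw] about the fixed x, y, z axes, in that order (R = Rz(yaw) Ry(pitch) Rx(roll)).
In Python, from plant import ctrl gives the robot as it stands.
- The arm moves only by the tool apply_moves, never from a script. Its argument "deltas" is a list of rows, each an object with "fingers": the finger opening in mm, from 0 to 87.6; "delta_pos": the shift along the tool's x, y, z in mm, a list of three; "angular": the turn, a rotation vector about the tool's x, y, z in degrees, a list of three. A call has 1 to 10 rows; each row is the pose to reach, as a shift and turn from the pose commanded when the call began, along the tool's axes at that moment; what a row does not reach only later rows make up. A row lasts 1/10 s, in which the tool goes at most 50 mm and 8.59 degrees, less where a joint would pass 70% of its speed; a pose out of reach is approached as far as the arm can. A call with a gripper value outside its range is refused whole. The fingers move at their own pace and stop on an object; the grip force is fixed at half the most. Time passes only in rows, so rows that repeat a pose let the fingers close. It gives the time, the measured TCP pose, the force, the opening and the grip force at its end, in the units of the state.
- ctrl.get_obs(): the state, without advancing time (a new reading comes with each control period).
- ctrl.snapshot(name): name is "scene" or "side" or "wrist"; returns the picture (420x560x3 uint8, red, green, blue); there is no depth.
- ctrl.camera_params(name): a dict with "fx", "fy", "cx", "cy" (pixels), "cam_to_world" (4x4, takes a point from camera to world coordinates); the wrist camera has in their place "mount" (4x4, takes a point from camera to tool coordinates, whose origin is the TCP and whose axes are the flange's). Camera axes: x right, y up, looking along -z (the intrinsics and any distortion apply to the point x, -y, -z); pixel columns grow to the right and rows downward; lengths in m; the calibration is good to about 2 mm. A picture is of the moment at which its call begins: read the wrist's pose just before it. camera_params takes no time and is no camera call.
- ctrl.close_job(): hands the job in; it is judged then, once.
The state is a dict: "clock": time; "joint_pos": joint angles; "qvel": joint speeds; "tau": joint torques, N m; "tool_pos": TCP position; "orientation": TCP orientation; "force": force on the tool from outside, world axes, zero at the start; "moment": the same for the moment, N m; "opening": finger opening in m; "gripper_force": force on a finger pad.
Only numpy, scipy, OpenCV 4.12 (cv2) and the standard library are available. Lean on these libraries where they do the work, as an engineer would, in place of code of your own. Each camera call takes 0.05 s, during which the arm holds its last target. There are 200 camera calls.

### The job

The amplifier in the low cabinet is running hot: prop the cabinet's door wider. Lift the wooden stay off the short pin on the cabinet's top, carry the door outward with it while its eye stays on the door's tall post, and lower the stay so that its last hole, the one at the free end, sits over the short pin. Leave the stay lying flat with the door held open by it.

Things in the scene. Friction and masses are not known exactly. Their poses are not given: they have to be found in the camera images.
- stay: Loose dark wooden strip 254 x 40 x 10 (mm), flat, z up, with four 26 holes on its centre line. Origin: underside at the eye's centre; x runs to the free end. Eye x 0 (on the post), holes x 115, 160 (on the pin at the start), 205 (the one wanted); strip x -22 to 232. Grip block on it: centre x 62, 40 long, 14 wide (pinch across y), z 10 to 44. A 180 strip with no block is a spare.
- pin (a point): Foot of the short fixed steel pin, 12 mm diameter, 24 high, top 10 tapered to 4 diameter, on the top of the fixed pale wooden cabinet (280 x 300, 110 high). The foot is level with the cabinet's top, and so with the underside of the seated stay, which lies flat on the cabinet's top and the door's top edge.
- post (a point): Foot, 110 up on the door's top edge, of the door's tall steel post: 12 mm diameter, 75 high, no head. The stay's eye slides on it (7 play all round); raise the stay 30 to 50, at 65 it comes off. Shifting the lifted stay 45 along itself towards its eye end, without turning it, carries the post outward along the door's arc to within 5 of the eye's centre line.
- door (a joint): Angle of the cabinet's door (280 long, 110 high, pale wood) about its upright hinge, 200 from the post: 0 rad shut, positive outward, stop at 0.7. It moves under about 0.5 N at the post and stays where it is left. About 0.1 at the start, about 0.3 with the last hole on the pin.

How it is judged:
By the outcome, as a careful person would: the job done as asked, in the order asked, and still so for the second after the job is handed in, with the robot touching nothing.
It also fails if it takes over 42 s, if anything falls off the work surface, if the arm or the gripper's body presses on something with over 40 N, if the wrist force passes 120 N, or if a joint passes its speed limit or range.

## Working session

There is one attempt and no reset: what is moved stays moved. The work goes in short steps, Python scripts to look and compute and a tool call to move; the robot and the scene stay as the last step left them, time stands still between calls to the robot, and variables do not carry over. Pictures are saved under pics/ and viewed, at most 10 in all, crops included, and the job is handed in when it is done.

Besides the shell and the picture viewer there is one more tool, called after "Request:" as a command line: name --argument value ..., lists and objects as JSON in quotes. apply_moves: Moves the arm, as the interface text tells. Its arguments: {"type":"object","properties":{"deltas":{"type":"array"}},"required":["deltas"]}

```bash
mkdir -p pics; ls; python3 - <<'E'
from plant import ctrl
import cv2,numpy as np
ims=[]
for n in ["scene","side","wrist"]:
    o=ctrl.get_obs()
    im=ctrl.snapshot(n); cv2.imwrite(f"pics/{n}0.png",im[:,:,::-1]); 
    p=ctrl.camera_params(n); print(n,{k:(np.round(v,4).tolist() if hasattr(v,'shape') else v) for k,v in p.items()})
print(o)
E
```

```text
pics
scene {'fx': 506.6271305320269, 'fy': 506.6271305320269, 'cx': 279.4163475061345, 'cy': 209.64101944966174, 'cam_to_world': [[0.8653, -0.4091, 0.2898, 0.9221], [0.5013, 0.6989, -0.5102, -0.367], [0.0062, 0.5867, 0.8098, 0.7505], [0.0, 0.0, 0.0, 1.0]]}
side {'fx': 444.49188952275205, 'fy': 444.49188952275205, 'cx': 285.7371924118649, 'cy': 206.2667114232738, 'cam_to_world': [[-0.904, 0.3001, -0.3044, 0.4679], [-0.427, -0.6022, 0.6746, 0.5541], [0.0191, 0.7398, 0.6725, 0.5932], [0.0, 0.0, 0.0, 1.0]]}
wrist {'fx': 320.59146543308594, 'fy': 320.59146543308594, 'cx': 276.7205693149719, 'cy': 211.9586830889251, 'mount': [[-0.0008, 0.9598, 0.2808, 0.0742], [1.0, 0.0009, -0.0002, 0.001], [-0.0004, 0.2808, -0.9598, -0.1593], [0.0, 0.0, 0.0, 1.0]]}
{'clock': 0.1, 'joint_pos': array([ 8.55487792e+01,  2.05853216e+01,  6.39848719e-01, -1.64613075e-02,
       -7.01382110e+01, -1.65065293e+01]), 'qvel': array([-0.05791108, -0.03341364,  0.11954641,  0.11096323,  0.10138943,
       -0.05110892]), 'tau': array([-1.08256121e-03, -5.84162378e+01,  2.93748379e+01,  7.01537713e+00,
        1.01253827e-02, -5.06592801e-05]), 'tool_pos': array([0.24131372, 0.62991645, 0.22574937]), 'orientation': array([ 1.79915368e+02, -8.94065712e-03, -2.09633475e+01]), 'force': array([-0.77877084,  0.41304782,  0.30039108]), 'moment': array([-0.03562292,  0.01887122, -0.03901324]), 'gripper_force': 0.0, 'opening': 0.08734228676526191}
```

View pics/scene0.png

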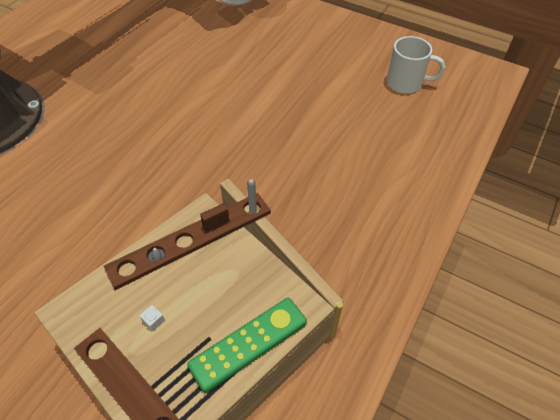

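View pics/side0.png

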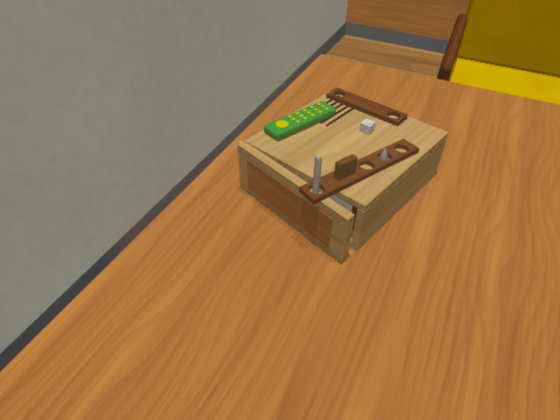

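```bash
cat > h.py <<'E'
from plant import ctrl
import cv2,numpy as np
def cam(n,obs=None):
    p=ctrl.camera_params(n)
    if n=="wrist":
        from scipy.spatial.transform import Rotation as R
        T=np.eye(4);T[:3,:3]=R.from_euler('xyz',obs['orientation'],degrees=True).as_matrix();T[:3,3]=obs['tool_pos']
        p['cam_to_world']=T@p['mount']
    return p
def ray(p,uv):
    uv=np.atleast_2d(np.asarray(uv,float))
    d=np.c_[(uv[:,0]-p['cx'])/p['fx'],-(uv[:,1]-p['cy'])/p['fy'],-np.ones(len(uv))]
    T=np.asarray(p['cam_to_world']); return T[:3,3],d@T[:3,:3].T
def plane(p,uv,z):
    o,d=ray(p,uv); return o+d*((z-o[2])/d[:,2])[:,None]
def proj(p,X):
    T=np.linalg.inv(p['cam_to_world']);c=np.atleast_2d(X)@T[:3,:3].T+T[:3,3]
    return np.c_[p['cx']+p['fx']*c[:,0]/-c[:,2],p['cy']-p['fy']*c[:,1]/-c[:,2]]
def tri(p1,u1,p2,u2):
    A=[];b=[]
    for p,u in((p1,u1),(p2,u2)):
        o,d=ray(p,u);d=d[0]/np.linalg.norm(d[0]);M=np.eye(3)-np.outer(d,d);A.append(M);b.append(M@o)
    return np.linalg.lstsq(np.vstack(A),np.hstack(b),rcond=None)[0]
def dark(im,thr=(95,)):
    hsv=cv2.cvtColor(im,cv2.COLOR_RGB2HSV)
    return ((hsv[...,2]<thr[0])&(hsv[...,1]>90)).astype(np.uint8)*255
E
python3 - <<'E'
from h import *
np.set_printoptions(precision=4,suppress=True)
S,D=cam("scene"),cam("side")
for nm,p,u in(("scene",S,[(127,269),(184,241),(156,259),(252,208)]),("side",D,[(401,148),(367,167),(384,159),(317,190)])):
    print(nm,plane(p,u,.12).tolist())
    im=cv2.imread(f"pics/{nm}0.png")[:,:,::-1].copy(); m=dark(im)
    for c in cv2.findContours(m,cv2.RETR_CCOMP,cv2.CHAIN_APPROX_NONE)[0]:
        if cv2.contourArea(c)>30:print(cv2.contourArea(c),np.round(cv2.minAreaRect(c)[0]),np.round(cv2.minAreaRect(c)[1]))
for a,b in (((127,269),(401,148)),((184,241),(367,167)),((155,249),(385,149)),((251,181),(318,156)),((252,209),(316,190))): print(tri(S,a,D,b))
c=[cv2.resize(cv2.imread("pics/scene0.png")[165:300,90:290],None,fx=4,fy=4,interpolation=2)[:,:800]]
cv2.imwrite("pics/c1.png",c[0])
E
```

```text
scene [[0.5625091393166737, -0.1682315466574475, 0.12], [0.604067569887208, -0.08975483779050714, 0.12], [0.5876615310097577, -0.13465577314514096, 0.12], [0.6585114304070931, 0.011632380019769906, 0.12]]
57.0 [ 94. 346.] [10. 23.]
93.0 [287. 376.] [  4. 125.]
174.0 [253. 359.] [ 20. 124.]
1087.0 [279. 371.] [ 12. 153.]
48.5 [125. 264.] [ 8. 19.]
43.5 [183. 236.] [ 7. 18.]
911.5 [221. 251.] [210.  86.]
369.0 [215. 221.] [18. 31.]
88.0 [225. 197.] [20.  9.]
47.5 [547. 168.] [27.  4.]
766.0 [548. 130.] [69. 23.]
35.5 [15. 76.] [32. 24.]
10339.0 [441. 112.] [224. 236.]
side [[0.5585535371455227, -0.1626601512209267, 0.12], [0.5977349547583302, -0.07759621975582265, 0.12], [0.5774144715878359, -0.1144491482587201, 0.12], [0.6528858332902228, 0.020235231083752803, 0.12]]
31.0 [354. 217.] [22.  4.]
264.5 [345. 169.] [16. 25.]
279.0 [361. 178.] [ 20. 126.]
317.5 [334. 113.] [ 39. 142.]
199.5 [452.  47.] [12. 66.]
[ 0.5598 -0.1673  0.1165]
[ 0.6    -0.0867  0.1129]
[ 0.582  -0.1271  0.1323]
[0.6582 0.0139 0.1831]
[0.6569 0.0138 0.1136]
```

View pics/c1.png

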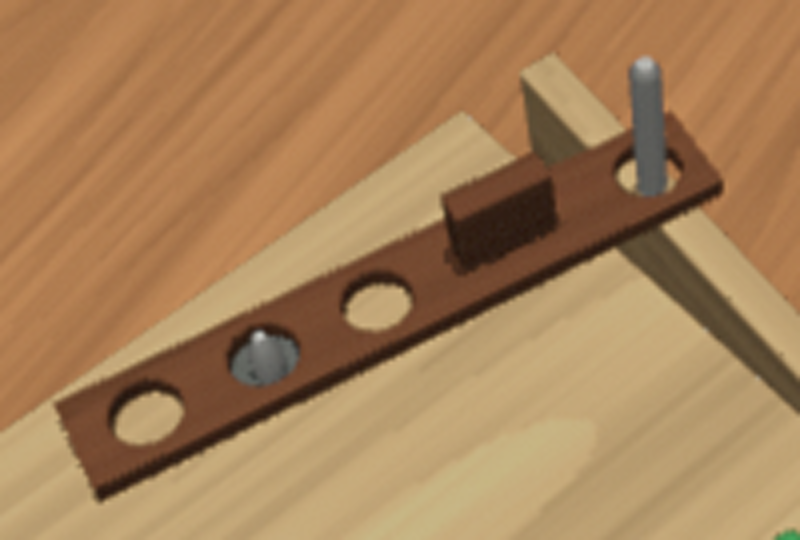

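The stay is clear in both views: last hole (126.5,268), pin (155,249), hole 115 (184,240), eye and post (252,208). Triangulated heights and spacings match the given sizes. Next I'll work out the hover move.

```bash
cat >> h.py <<'E'
def deltas(goal,yaw,obs=None):
    from scipy.spatial.transform import Rotation as R
    o=obs or ctrl.get_obs(); r=R.from_euler('xyz',o['orientation'],degrees=True)
    g=R.from_euler('xyz',[180,0,yaw],degrees=True)
    return np.round(r.inv().apply(np.asarray(goal)-o['tool_pos'])*1000,1),np.round((r.inv()*g).as_rotvec(degrees=True),2)
E
python3 - <<'E'
from h import *
S=cam("scene")
P=plane(S,[(126.5,268.3),(155.8,254.3),(184.3,240.5)],.12);print(P)
v=P[0]-P[2];print(np.degrees(np.arctan2(v[1],v[0])),np.linalg.norm(v))
print(deltas([.628,-.041,.26],-118))
E
```

```text
[[ 0.56116301 -0.16771223  0.12      ]
 [ 0.58253128 -0.1285994   0.12      ]
 [ 0.60392959 -0.08882944  0.12      ]]
-118.46448917372632 0.08973001342765938
(array([601.1, 488.3, -33.5]), array([ 4.000e-02, -6.000e-02,  9.704e+01]))
```

Request:
apply_moves --deltas '[{"fingers": 80,"delta_pos": [30,24,-10],"angular": [0,0,5]},{"fingers": 80,"delta_pos": [66,54,-34],"angular": [0,0,11]},{"fingers": 80,"delta_pos": [102,83,-34],"angular": [0,0,17]},{"fingers": 80,"delta_pos": [138,112,-34],"angular": [0,0,23]},{"fingers": 80,"delta_pos": [174,141,-34],"angular": [0,0,29]},{"fingers": 80,"delta_pos": [210,171,-34],"angular": [0,0,35]},{"fingers": 80,"delta_pos": [246,200,-34],"angular": [0,0,41]},{"fingers": 80,"delta_pos": [282,229,-34],"angular": [0,0,47]},{"fingers": 80,"delta_pos": [318,258,-34],"angular": [0,0,53]},{"fingers": 80,"delta_pos": [354,288,-34],"angular": [0,0,59]}]'

```text
clock: 1.15
tool_pos: [0.4695, 0.233, 0.2606]
orientation: [-180.0, 0.0, -80.2]
force: [1.3, 0.3, -0.9]
opening: 0.0802
gripper_force: 0.0
```

```bash
python3 -c "
from h import *
print(deltas([.628,-.041,.26],-118.3),ctrl.get_obs()['joint_pos'])"
```

```text
(array([ 297. , -109.5,    0.6]), array([-0.000e+00,  2.000e-02,  3.811e+01])) [ 4.78570840e+01  4.99462567e+00 -1.51189715e+01 -5.90753890e-03
 -6.98716547e+01 -3.80429311e+01]
```

Request:
apply_moves --deltas '[{"fingers": 70,"delta_pos": [40,-14,0],"angular": [0,0,5]},{"fingers": 70,"delta_pos": [80,-29,0],"angular": [0,0,10]},{"fingers": 70,"delta_pos": [120,-44,0],"angular": [0,0,15]},{"fingers": 70,"delta_pos": [160,-58,0],"angular": [0,0,20]},{"fingers": 70,"delta_pos": [200,-73,0],"angular": [0,0,25]},{"fingers": 70,"delta_pos": [240,-88,0],"angular": [0,0,30]},{"fingers": 70,"delta_pos": [270,-100,0],"angular": [0,0,35]},{"fingers": 70,"delta_pos": [297,-110,0],"angular": [0,0,38]},{"fingers": 70,"delta_pos": [297,-110,0],"angular": [0,0,38]},{"fingers": 70,"delta_pos": [297,-110,0],"angular": [0,0,38]}]'

```text
clock: 2.15
tool_pos: [0.629, -0.0392, 0.2598]
orientation: [179.9, -0.0, -118.0]
force: [-0.1, -0.3, -0.1]
opening: 0.0699
gripper_force: 0.0
```

```bash
python3 - <<'E'
from h import *
o=ctrl.get_obs();im=ctrl.snapshot("wrist");cv2.imwrite("pics/w1.png",im[:,:,::-1])
W=cam("wrist",o);print(o['tool_pos'],o['orientation'])
print(proj(W,[[.5612,-.1677,.12],[.582,-.127,.134],[.6035,-.0885,.12],[.6277,-.041,.154],[.657,.0138,.12]]))
E
```

```text
[ 0.62896079 -0.03916797  0.25978897] [ 1.79936569e+02 -3.56821722e-02 -1.18024769e+02]
[[274.00090548  33.34498474]
 [274.96463014  90.21227724]
 [274.17103616 142.91016034]
 [275.20072001 209.09507237]
 [275.33928764 258.90680036]]
```

View pics/w1.png

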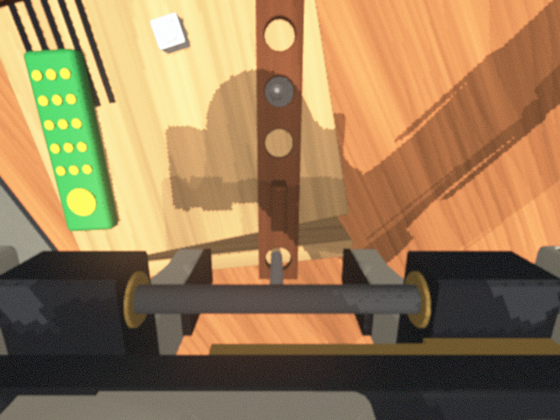

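The wrist view shows the stay running almost straight up the picture: holes at (279,35) and (279,142), pin tip (279,91), block near (279,205). That is about 4 px (3.5 mm) to the right of where I predicted.

```bash
python3 - <<'E'
from h import *
o=ctrl.get_obs();W=cam("wrist",o)
P=plane(W,[(279,34.5),(278.5,142.5)],.12);t=plane(W,[(279,90.5)],.134)[0]
v=(P[0]-P[1]);L=np.linalg.norm(v);a=np.degrees(np.arctan2(v[1],v[0]));e=P[1]-v/L*.115;b=P[1]-v/L*.053
print(P,"pin",t,L,a,"eye",e,"block",b)
im=cv2.imread("pics/w1.png");m=(cv2.cvtColor(im,cv2.COLOR_BGR2HSV)[...,2])
for r in (15,60,115,165,240): 
    x=np.where(m[r,230:330]<110)[0]+230; print(r,x.min() if len(x) else 0,x.max() if len(x) else 0)
print(deltas([b[0],b[1],.125],a),deltas([b[0],b[1],.2],a))
E
```

```text
[[ 0.5579044  -0.16441464  0.12      ]
 [ 0.59977221 -0.08628642  0.12      ]] pin [ 0.57908969 -0.12460609  0.134     ] 0.08863934788107118 -118.18622855027866 eye [0.65409119 0.01507654 0.12      ] block [ 0.62480617 -0.03957131  0.12      ]
15 0 0
60 0 0
115 267 267
165 260 298
240 293 298
(array([  2.8,   2.9, 135.1]), array([ 0.04, -0.02,  0.23])) (array([ 2.8,  3. , 60.1]), array([ 0.04, -0.02,  0.23]))
```

Request:
apply_moves --deltas '[{"fingers": 50,"delta_pos": [3,3,25],"angular": [0,0,0.2]},{"fingers": 50,"delta_pos": [3,3,60],"angular": [0,0,0.2]},{"fingers": 50,"delta_pos": [3,3,95],"angular": [0,0,0.2]},{"fingers": 50,"delta_pos": [3,3,120],"angular": [0,0,0.2]},{"fingers": 50,"delta_pos": [3,3,134],"angular": [0,0,0.2]},{"fingers": 50,"delta_pos": [3,3,134],"angular": [0,0,0.2]},{"fingers": 30,"delta_pos": [3,3,134],"angular": [0,0,0.2]},{"fingers": 22,"delta_pos": [3,3,134],"angular": [0,0,0.2]}]'

```text
clock: 3.0
tool_pos: [0.6261, -0.0394, 0.1284]
orientation: [-179.9, 0.1, -118.1]
force: [0.1, -0.3, 0.3]
opening: 0.0388
gripper_force: 0.0
```

Request:
apply_moves --deltas '[{"fingers": 18,"delta_pos": [0,0,0],"angular": [0,0,0]},{"fingers": 5,"delta_pos": [0,0,0],"angular": [0,0,0]},{"fingers": 0,"delta_pos": [0,0,0],"angular": [0,0,0]},{"fingers": 0,"delta_pos": [0,0,0],"angular": [0,0,0]},{"fingers": 0,"delta_pos": [0,0,0],"angular": [0,0,0]},{"fingers": 0,"delta_pos": [0,0,0],"angular": [0,0,0]}]'

```text
clock: 3.6
tool_pos: [0.6254, -0.0398, 0.1271]
orientation: [-180.0, 0.0, -118.2]
force: [-1.3, 0.7, 4.7]
opening: 0.0136
gripper_force: 30.0
```

Request:
apply_moves --deltas '[{"fingers": 0,"delta_pos": [0,0,-6],"angular": [0,0,0]},{"fingers": 0,"delta_pos": [0,0,-13],"angular": [0,0,0]},{"fingers": 0,"delta_pos": [0,0,-20],"angular": [0,0,0]},{"fingers": 0,"delta_pos": [0,0,-27],"angular": [0,0,0]},{"fingers": 0,"delta_pos": [0,0,-34],"angular": [0,0,0]},{"fingers": 0,"delta_pos": [0,0,-38],"angular": [0,0,0]},{"fingers": 0,"delta_pos": [0,0,-38],"angular": [0,0,0]},{"fingers": 0,"delta_pos": [0,0,-38],"angular": [0,0,0]}]'

```text
clock: 4.4
tool_pos: [0.6249, -0.0397, 0.1645]
orientation: [180.0, 0.0, -118.2]
force: [0.1, -0.9, -1.5]
opening: 0.0139
gripper_force: 30.0
```

```bash
python3 - <<'E'
from h import *
o=ctrl.get_obs();im=ctrl.snapshot("wrist");s=ctrl.snapshot("side");sc=ctrl.snapshot("scene")
print(o['tool_pos'],o['orientation'])
c=[cv2.resize(x,None,fx=2,fy=2,interpolation=2)[:300,:400] for x in (s[80:230,270:470],sc[165:315,80:280])]
a=np.hstack([cv2.resize(im[:260,140:420],(560,520))[:300*2//2+0]]) 
canvas=np.zeros((600,800,3),np.uint8);canvas[:300,:400]=c[0];canvas[:300,400:]=c[1];canvas[300:,:400]=im[:300,80:480]
cv2.imwrite("pics/l1.png",canvas[:,:,::-1]); cv2.imwrite("pics/w2.png",im[:,:,::-1])
E
```

```text
[ 0.62493804 -0.03972486  0.16448292] [ 1.79990978e+02  3.64182288e-03 -1.18162774e+02]
```

View pics/l1.png

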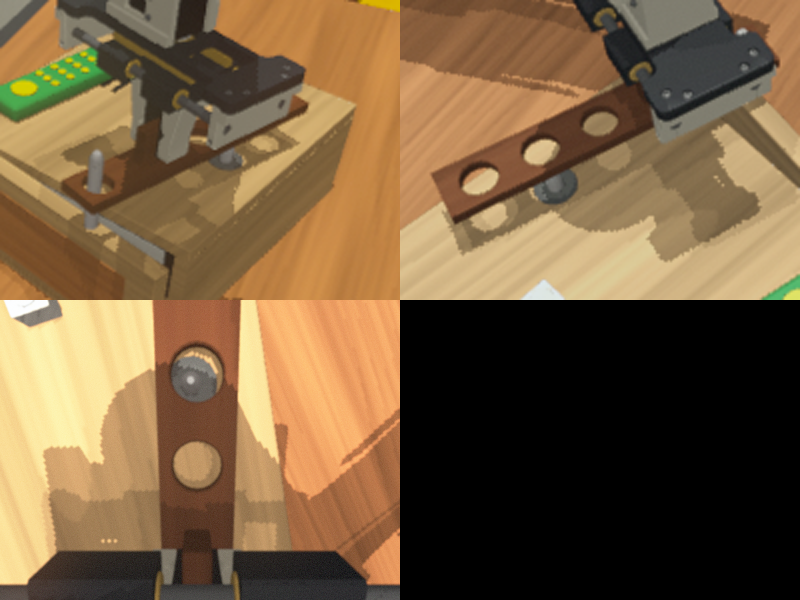

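The stay is lifted flat with the eye still on the post. In the wrist view, hole 160 is at (277,75), hole 115 at (276,165) and the pin tip at (270,80). Now I'll work out the shift.

```bash
python3 - <<'E'
from h import *
from scipy.spatial.transform import Rotation as R
o=ctrl.get_obs();W=cam("wrist",o);g=R.from_euler('xyz',o['orientation'],degrees=True)
T=lambda X:np.round(g.inv().apply(X-o['tool_pos'])*1000,1)
P=plane(W,[(277,74.5),(276.5,165)],.1575);pin=plane(W,[(270,80)],.134)[0]
print("holes tool",T(P),"L",np.linalg.norm(P[0]-P[1]),"pin",pin,T(pin))
v=P[0]-P[1];v/=np.linalg.norm(v);print("hole205",T(P[0]+v*.045),"shift",T(pin)-T(P[0]+v*.045))
S,D=cam("scene"),cam("side")
# scene check: hole 205 and 160 in crop (480,180),(541,152); 
Q=plane(S,[(80+80/2,165+180/2),(80+141/2,165+151/2),(80+200/2,165+122.5/2)],.1575);print("scene holes",T(Q))
p2=tri(S,(155,249.3),D,(385,149));print("pin scene",p2,T(p2))
E
```

```text
holes tool [[97.2  1.7  6.7]
 [53.9  1.4  6.6]] L 0.043338050370402156 pin [ 0.58078333 -0.12656323  0.134     ] [97.3 -2.2 30.2]
hole205 [142.2   2.    6.7] shift [-44.9  -4.2  23.5]
scene holes [[142.9  -4.9   6.7]
 [ 98.5  -4.9   6.7]
 [ 53.6  -4.5   6.6]]
pin scene [ 0.58211081 -0.12737014  0.13209065] [97.4 -3.7 32.1]
```

Request:
apply_moves --deltas '[{"fingers": 0,"delta_pos": [-5,0,0],"angular": [0,0,0]},{"fingers": 0,"delta_pos": [-11,-0.5,0],"angular": [0,0,0]},{"fingers": 0,"delta_pos": [-17,-1,0],"angular": [0,0,0]},{"fingers": 0,"delta_pos": [-23,-1.5,0],"angular": [0,0,0]},{"fingers": 0,"delta_pos": [-29,-2,0],"angular": [0,0,0]},{"fingers": 0,"delta_pos": [-35,-2.5,0],"angular": [0,0,0]},{"fingers": 0,"delta_pos": [-40,-2.5,0],"angular": [0,0,0]},{"fingers": 0,"delta_pos": [-45,-2.5,0],"angular": [0,0,0]},{"fingers": 0,"delta_pos": [-45,-2.5,0],"angular": [0,0,0]},{"fingers": 0,"delta_pos": [-45,-2.5,0],"angular": [0,0,0]}]'

```text
clock: 5.55
tool_pos: [0.6485, -0.0012, 0.1645]
orientation: [180.0, -0.0, -118.1]
force: [0.5, -0.2, -0.8]
opening: 0.014
gripper_force: 30.0
```

```bash
python3 - <<'E'
from h import *
o=ctrl.get_obs();s=ctrl.snapshot("side");sc=ctrl.snapshot("scene")
print(o['tool_pos'],o['orientation'])
canvas=np.hstack([cv2.resize(x,None,fx=3,fy=3,interpolation=2) for x in (s[90:290,290:423],sc[190:390,90:223])])
cv2.imwrite("pics/l2.png",canvas[:,:,::-1]); cv2.imwrite("pics/sc2.png",sc[:,:,::-1]);cv2.imwrite("pics/s2.png",s[:,:,::-1])
E
```

```text
[ 0.64849547 -0.00117637  0.1645443 ] [ 1.79997162e+02 -9.38037495e-04 -1.18147645e+02]
```

View pics/l2.png

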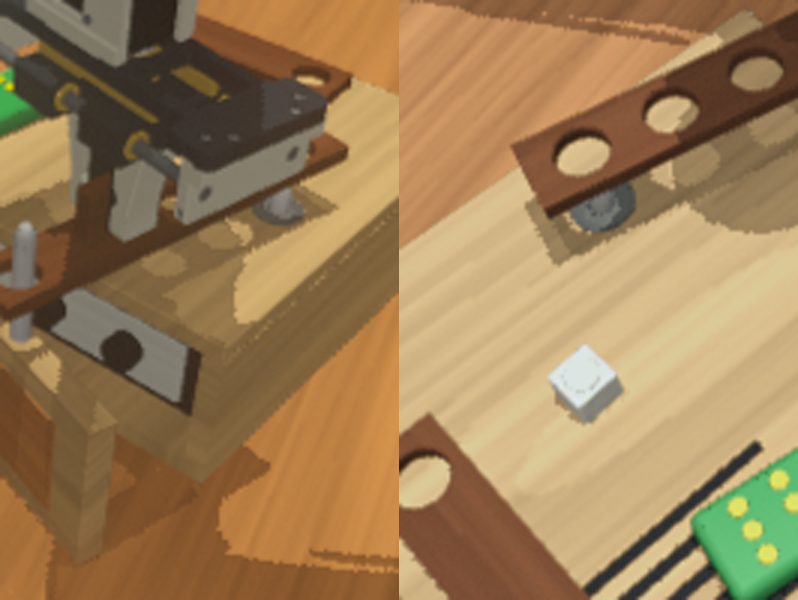

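```bash
python3 - <<'E'
from h import *
from scipy.spatial.transform import Rotation as R
o=ctrl.get_obs();g=R.from_euler('xyz',o['orientation'],degrees=True);S=cam("scene")
T=lambda X:np.round(g.inv().apply(X-o['tool_pos'])*1000,1)
H=plane(S,[(151,241.3),(180.3,227.8),(209,214)],.1575)
print("holes",T(H))
print("foot",T(plane(S,[(157.7,257.9)],.111)[0]),"tip",T(plane(S,[(155,249.3)],.134)[0]))
# pictured original seated hole-160 (z=.12) with pin tip
print("orig hole160",T(plane(S,[(155.8,254.3)],.12)[0]))
E
```

```text
holes [[143.4  -3.8   7.1]
 [ 99.4  -4.5   7.1]
 [ 54.1  -4.3   7.1]]
foot [142.6  -3.2  53.6] tip [142.   -2.9  30.6]
orig hole160 [143.2  -2.   44.6]
```

By the scene view, the last hole at (151,241) lies within about 1 mm of the pin once both are cast to their own heights. The post is in the eye and the door has opened. Now lowering.

Request:
apply_moves --deltas '[{"fingers": 0,"delta_pos": [-0.5,0,5],"angular": [0,0,0]},{"fingers": 0,"delta_pos": [-0.5,0,10],"angular": [0,0,0]},{"fingers": 0,"delta_pos": [-0.5,0,15],"angular": [0,0,0]},{"fingers": 0,"delta_pos": [-0.5,0,20],"angular": [0,0,0]},{"fingers": 0,"delta_pos": [-0.5,0,24],"angular": [0,0,0]},{"fingers": 0,"delta_pos": [-0.5,0,28],"angular": [0,0,0]},{"fingers": 0,"delta_pos": [-0.5,0,28],"angular": [0,0,0]}]'

```text
clock: 6.35
tool_pos: [0.6484, -0.0009, 0.1358]
orientation: [179.9, -0.0, -118.2]
force: [-0.1, 0.1, -1.1]
opening: 0.0141
gripper_force: 30.0
```

Request:
apply_moves --deltas '[{"fingers": 0,"delta_pos": [0,0,3],"angular": [0,0,0]},{"fingers": 0,"delta_pos": [0,0,6],"angular": [0,0,0]},{"fingers": 0,"delta_pos": [0,0,8],"angular": [0,0,0]},{"fingers": 0,"delta_pos": [0,0,8.5],"angular": [0,0,0]},{"fingers": 0,"delta_pos": [0,0,8.5],"angular": [0,0,0]}]'

```text
clock: 6.85
tool_pos: [0.6487, -0.0009, 0.128]
orientation: [180.0, -0.0, -118.2]
force: [0.1, 0.0, -1.0]
opening: 0.0139
gripper_force: 30.0
```

```bash
python3 - <<'E'
from h import *
s=ctrl.snapshot("side");sc=ctrl.snapshot("scene")
canvas=np.hstack([cv2.resize(x,None,fx=3,fy=3,interpolation=2) for x in (s[90:290,290:423],sc[190:390,90:223])])
cv2.imwrite("pics/l3.png",canvas[:,:,::-1])
E
```

```text
(no output)
```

View pics/l3.png

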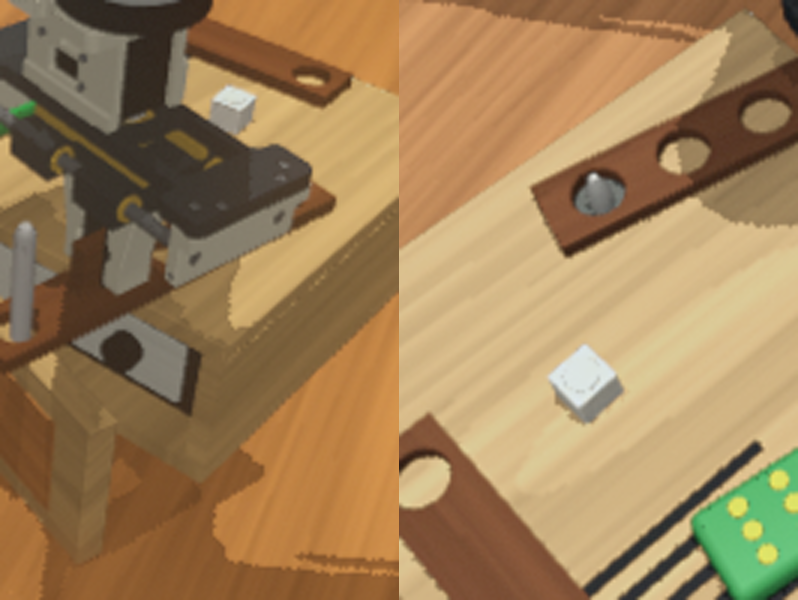

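The pin stands in the last hole, at crop (598,190), and the post is in the eye. Next I'll lower it the last millimetre or two until it touches.

Request:
apply_moves --deltas '[{"fingers": 0,"delta_pos": [0,0,0.7],"angular": [0,0,0]},{"fingers": 0,"delta_pos": [0,0,1.2],"angular": [0,0,0]},{"fingers": 0,"delta_pos": [0,0,1.2],"angular": [0,0,0]}]'

```text
clock: 7.25
tool_pos: [0.6488, -0.0008, 0.1271]
orientation: [-180.0, 0.0, -118.2]
force: [-0.8, 0.9, 0.5]
opening: 0.0137
gripper_force: 30.0
```

Contact: the force went from -1 to +0.5 N. Now I'll release slowly and withdraw straight up.

Request:
apply_moves --deltas '[{"fingers": 18,"delta_pos": [0,0,0],"angular": [0,0,0]},{"fingers": 25,"delta_pos": [0,0,0],"angular": [0,0,0]},{"fingers": 34,"delta_pos": [0,0,0],"angular": [0,0,0]},{"fingers": 42,"delta_pos": [0,0,0],"angular": [0,0,0]},{"fingers": 42,"delta_pos": [0,0,0],"angular": [0,0,0]},{"fingers": 42,"delta_pos": [0,0,-15],"angular": [0,0,0]},{"fingers": 42,"delta_pos": [0,0,-40],"angular": [0,0,0]},{"fingers": 42,"delta_pos": [0,0,-75],"angular": [0,0,0]},{"fingers": 42,"delta_pos": [0,0,-115],"angular": [0,0,0]},{"fingers": 42,"delta_pos": [0,0,-150],"angular": [0,0,0]}]'

```text
clock: 8.25
tool_pos: [0.6488, -0.0009, 0.2789]
orientation: [-180.0, 0.0, -118.2]
force: [-0.2, 0.1, -0.8]
opening: 0.0422
gripper_force: 0.0
```

Request:
apply_moves --deltas '[{"fingers": 42,"delta_pos": [-20,0,-30],"angular": [0,0,0]},{"fingers": 42,"delta_pos": [-60,0,-30],"angular": [0,0,0]},{"fingers": 42,"delta_pos": [-90,0,-30],"angular": [0,0,0]},{"fingers": 42,"delta_pos": [-90,0,-30],"angular": [0,0,0]},{"fingers": 42,"delta_pos": [-90,0,-30],"angular": [0,0,0]}]'

```text
clock: 8.75
tool_pos: [0.6912, 0.0792, 0.3061]
orientation: [180.0, -0.0, -118.1]
force: [0.7, -0.3, 0.4]
opening: 0.042
gripper_force: 0.0
```

```bash
python3 - <<'E'
from h import *
s=ctrl.snapshot("side");sc=ctrl.snapshot("scene")
canvas=np.hstack([cv2.resize(x,None,fx=2,fy=2,interpolation=2) for x in (s[60:290,250:450],sc[170:400,90:290])])
cv2.imwrite("pics/l4.png",canvas[:,:,::-1])
E
```

```text
(no output)
```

View pics/l4.png

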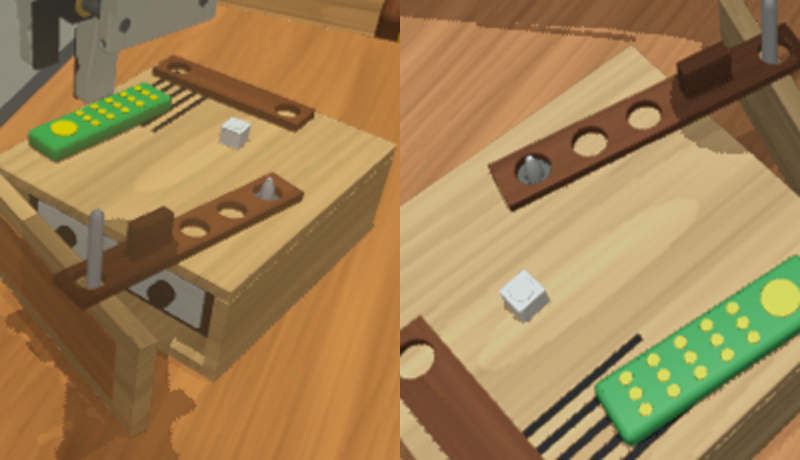

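Both views show the stay lying flat, with the pin in the last hole (scene crop 532,170), the post in the eye (768,40) and the door propped open. The gripper is clear, so I'm handing in.

```bash
python3 -c "
from plant import ctrl
print(ctrl.close_job())"
```

```text
the job is handed in; nothing more can be done
None
```

The door is propped wider: the stay lies flat with its last hole over the short pin and its eye on the post, and I handed the job in at about 9 s with the gripper clear.

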